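# Load the sample mill, lock its bayonet lid and hold it down

## Robot

A 6-joint arm with a two-finger parallel gripper is mounted at the origin on the work surface. World frame = base frame: x ahead of the robot, y to its left, z up, the work surface at z = 0. Lengths are in mm, angles in rad, forces in N, time in s.
With the tool pointing down it reaches from about 350 to 850 mm from the base axis. Payload 8.1 kg.
Tool frame: the origin (TCP) lies at the very end of the fingers, on their centre line; the grasp point (between the pads) lies 19 mm behind it (robot.hold_point_z is the distance from the TCP to the grasp point, in mm); z points along the fingers, y is the line along which they close (so a half turn about z gives the same grasp; the last joint's range is limited). The gripper opens to 85 mm and grips with 20 to 120 N. Pads are 22 mm wide; open, the fingers measure 114 mm over their backs; the gripper's body (76 mm by 85 mm) begins 54 mm behind the grasp point. The pads swing forward as they close: fully open they stand 13 mm farther back than shut.
Start: joints at [-1.331, 0.13, 1.488, -0, 1.523, -0.085], TCP at [191.492, -568.627, 231.292] pointing down, gripper open.
Joint ranges: [-2.96, 2.96], [-0.89, 2.26], [0.02, 2.5], [-1.34, 4.48], [0, 2.73], [-2.66, 2.66]. Speed limits (rad/s): [2.39, 2.39, 2.79, 3.14, 3.14, 3.14].

## Interface

Orientations are given as a 3x3 rotation matrix whose columns are the frame's x, y, z axes.
In Python, from cell import robot gives the robot as it stands.
- The arm moves only by the shell command python3 -m inch 'ROWS' [FORCE]. ROWS is a JSON object of lists of equal length, an entry for each row: "rot": the turn, a rotation vector about the world's x, y, z each as a share of pi/2 rad, from -1 to 1, a list of three; "dp": the shift along the world's x, y, z each as a share of 0.8 m, from -1 to 1, a list of three; "gripper": the opening, from 0 (shut) to 1 (fully open). A call has 1 to 20 rows; each row is the pose to reach, as a shift and turn from the pose commanded when the call began; what a row does not reach only later rows make up. A row lasts 1/10 s, in which the tool goes at most 50 mm and 8.59 degrees, less where a joint would pass 70% of its speed; a pose out of reach is approached as far as the arm can. A call with a number of a shift or a turn outside -1 to 1 is refused whole. A call with a gripper value outside its range is refused whole. The fingers move at their own pace and stop on an object; FORCE is the grip in N (left out, the last holds). Time passes only in rows, so rows that repeat a pose let the fingers close. It gives the time, the measured TCP pose, the force, the opening and the grip force at its end, in the units of the state.
- robot.observe(): the state, without advancing time (a new reading comes with each control period).
- robot.read_camera(name): name is "scene" or "top" or "wrist"; returns a dict with "frame" (400x640x3 uint8, blue, green, red), "z_map" (400x640 float32, mm along the optical axis (not along the pixel's ray), 0 where there is no reading), "fx", "fy", "cx", "cy" (pixels), "position" and "attitude" of the camera in the world; the wrist camera has in their place "hand_eye" (4x4, takes a point from camera to tool coordinates, whose origin is the TCP and whose axes are the flange's). Camera axes: x right, y up, looking along -z (the intrinsics and any distortion apply to the point x, -y, -z); pixel columns grow to the right and rows downward; lengths in mm; the calibration is good to about 2 mm. The wrist camera is an equidistant fisheye: a pixel r from the principal point sees the ray r / f radians off the axis. A picture is of the moment at which its call begins: read the wrist's pose just before it.
- robot.sign_off(): hands the job in; it is judged then, once.
The state is a dict: "clock": time; "q": joint angles; "qvel": joint speeds; "joint_torque": joint torques, N m; "tool_pos": TCP position; "tcp_rot": TCP orientation; "wrist_force": force on the tool from outside, world axes, zero at the start; "wrist_torque": the same for the moment, N m; "finger_gap": finger opening in mm; "grasp_force": force on a finger pad.
Only numpy, scipy, OpenCV 4.12 (cv2) and the standard library are available. Lean on these libraries where they do the work, as an engineer would, in place of code of your own. Each camera call takes 0.05 s, during which the arm holds its last target. There are 200 camera calls.

## Task

Take the whole nutmeg from the glass dish and put it in the bowl of the sample mill, then close the mill with its lid: lugs into the notches of the collar, push down against the spring, and turn a quarter turn clockwise as far as it goes. The mill runs only while the lid is held down, so finish still gripping the lid, turned home and pressed fully down flush on the collar, and do not let go. Leave the other things on the bench undisturbed.

Things in the scene. Friction and masses are not known exactly. Their poses are not given: they have to be found in the camera images.
- mill: The sample mill: fixed upright round machine, white housing 122 mm wide at the foot, bare metal bayonet collar 100 mm wide on top, 150 mm above the bench. Origin: centre of its underside, z up its axis; the grey panel with the switch and a lamp is its front, at -x.
- mill_mouth (a point): Centre of the mouth, level with the flat top of the mill's collar, z up. The collar's lip is 5 mm thick; its round opening is 74 mm wide, with two opposite notches 17 mm wide reaching 45 mm from the axis. The notches lie on this point's x axis, at +x (back) and -x (front). Under the lip is a groove for the lid's lugs: from the notches they can move only clockwise seen from above, 90 degrees to a hard stop.
- mill_bowl (a point): Centre of the floor of the mill's steel bowl, 62 mm below mill_mouth. The bowl is 52 mm wide and open at the top; a small two-winged cutter stands 8 mm high on its floor.
- press_ring (a joint): Travel (m) of a flat steel ring on springs in the mill's mouth, 53 mm inside and 68 mm outside diameter. 0: up, its top 14 mm below the collar's top. The lid's plug pushes it down, to 0.008 when the lid is home. 4 N to start it, 1 N more per mm, 12 N when the lid is home. The mill runs only while it is fully down.
- lid_grip (a point): Centre of the grip bar of the mill's lid. The bar is 56 mm long (along x), 18 mm wide (along y), 34 mm tall (17 mm above and below this point). It stands on a round flange 98 mm wide whose top is 17 mm and underside 25 mm below this point. This point is 25 mm above mill_mouth when the lid is home; turned home, the bar lies square across the line of the notches.
- lid: The lid, loose, about 140 to 220 g, grey with a white plug and a black grip bar; it stands on the bench on its plug, bar up. Alike after half a turn. Origin: centre of the plug's foot, 47 mm below lid_grip, same axes. The plug is 22 mm tall below the flange, 70 mm wide, tapering to 62 mm over the lowest 7 mm.
- lid_lug (a point): Outer end of one of the lid's two steel lugs, mid-height; the other is opposite. They stand out from the plug under the ends of the bar, 12 mm wide, 6 mm tall, to 42.5 mm from the axis, 37 mm below lid_grip. Bar centre above mouth: 40 mm if the lugs sit on the lip, 33 mm loose in the notches on the springs, 29 mm or less to turn under the lip; a turned lid let go springs up to 29 mm.
- nutmeg_center (a point): Centre of a whole nutmeg, a brown egg-shaped nut 28 mm long (along this point's x axis), 22 mm thick, 11 to 17 g, lying on its side in the glass dish, its centre about 14 mm above the bench.
- dish: Flat round glass dish with a white paper disc in it, 120 mm wide, rim 14 mm high, floor 3 mm thick, loose; the origin is the centre of its underside.
- flask: conical glass flask, 84 mm wide, 174 mm tall with its white stopper; a bystander, the origin is at its underside
- burner: gas burner, round foot 76 mm wide, 154 mm tall; a bystander, the origin is at its underside
- spray_bottle: clear spray bottle, 74 mm wide, 195 mm tall with its blue trigger head; a bystander, the origin is at its underside
- petri_stack: stack of three closed plastic culture dishes, 89 mm wide, 45 mm tall; a bystander, the origin is at its underside
- reagent_bottle: amber glass jar with black cap, 56 mm wide, 100 mm tall; a bystander, the origin is at its underside
- spatula: narrow steel lab spatula lying flat, 154 mm long; a bystander, the origin is at its underside
Not all that is in view belongs to the job. What is shaped like the lid but yellow is not meant.

How it is judged (in metres and radians):
On the way, in this order (a step that is already met when the one before it is completed fails the run):
1. the nutmeg lies in the mill's bowl (z of nutmeg_center in the frame of mill_mouth between -0.07 and -0.032 m and horizontal distance between nutmeg_center and mill_mouth below 0.028 m), for 0.2 s.
2. the lid is in the collar, its lugs pushed down through the notches, not yet turned (z of lid_grip in the frame of mill_mouth below 0.0295 m and horizontal distance between lid_grip and mill_mouth below 0.005 m and angle between the x axis of lid_grip and the x axis of mill_mouth, either way round below 0.35 rad).
3. the lid is turned a quarter turn under the lip (z of lid_grip in the frame of mill_mouth below 0.031 m and horizontal distance between lid_grip and mill_mouth below 0.005 m and angle between the x axis of lid_grip and the x axis of mill_mouth, either way round above 1.4 rad), for 0.2 s.
At the end, for the whole second after the job is handed in: The nutmeg is in the bowl; the lid is turned at least 80 of its 90 degrees, level, and held by the fingers (more than 3 N) with its flange less than 2 mm above the collar, so that the spring ring is pushed down more than 6 mm, all through the last second: a lid let go springs up 4 mm and fails (all of step 1 and z of lid_grip in the frame of mill_mouth between 0.022 and 0.027 m and horizontal distance between lid_grip and mill_mouth below 0.005 m and angle between the x axis of lid_grip and the x axis of mill_mouth, either way round above 1.4 rad and angle between lid_grip's own z axis and vertical below 0.06 rad and value of joint press_ring above 0.006 m and contact force between the fingers and lid above 3 N and linear speed of lid below 0.02 m/s); the arm keeps its last pose, push and grip.
It fails at once if a bystander is knocked over or pushed away (more than 30 mm or tilted) (distance of any of flask, burner, spray_bottle, petri_stack, reagent_bottle, spatula from where it was at the start of the episode above 0.03 m or angle between any of flask, burner, spray_bottle, petri_stack, reagent_bottle's own z axis and vertical above 0.35 rad).
It also fails if it takes over 58 s, if anything falls off the work surface, if the arm or the gripper's body presses on something with over 40 N, if the wrist force passes 120 N, or if a joint passes its speed limit or range.

## Working session

There is one attempt and no reset: what is moved stays moved. The work goes in short steps, Python scripts to look and compute and a shell command to move; the robot and the scene stay as the last step left them, time stands still between calls to the robot, and variables do not carry over. Pictures are saved under pics/ and viewed, at most 10 in all, crops included, and the job is handed in when it is done.

```bash
mkdir -p pics; ls; cat > h.py <<'E'
import numpy as np,cv2
from cell import robot
def world(c,u,v,z=None):
    z=c["z_map"][v,u] if z is None else z
    p=np.array([(u-c["cx"])/c["fx"]*z,-(v-c["cy"])/c["fy"]*z,-z])
    return np.array(c["attitude"])@p+np.array(c["position"])
def cloud(c):
    z=c["z_map"];v,u=np.mgrid[:z.shape[0],:z.shape[1]]
    P=np.stack([(u-c["cx"])/c["fx"]*z,-(v-c["cy"])/c["fy"]*z,-z],-1)
    return P@np.array(c["attitude"]).T+np.array(c["position"])
E
python3 - <<'E'
from h import *
import pickle
for n in("top","scene"):
    c=robot.read_camera(n);pickle.dump(c,open(n+".pkl","wb"));cv2.imwrite(f"pics/{n}0.png",c["frame"])
    print(n,{k:c[k] for k in c if k not in("frame","z_map")})
print(robot.observe())
E
```

```text
pics
top {'fx': 506.7244257723926, 'fy': 506.7244257723926, 'cx': 327.28077485673003, 'cy': 194.16626589179845, 'position': array([ 271.54832849,   -7.67781355, 1459.78396637]), 'attitude': array([[ 0.00667485,  0.98647156, -0.16379654],
       [-0.99982422,  0.00371374, -0.01837756],
       [-0.01752064,  0.16389042,  0.98632295]])}
scene {'fx': 389.2913705862076, 'fy': 389.2913705862076, 'cx': 320.2477112086275, 'cy': 206.96362279494235, 'position': array([1288.10794096, -403.49324723,  922.6431114 ]), 'attitude': array([[ 0.45080943, -0.60934325,  0.65228188],
       [ 0.89261211,  0.3046257 , -0.33233537],
       [ 0.00380449,  0.73205463,  0.68123531]])}
{'clock': 0.1, 'q': array([-1.33143305e+00,  1.31098670e-01,  1.48915616e+00,  8.56363821e-06,
        1.52295673e+00, -8.54386560e-02]), 'qvel': array([-5.41065024e-04, -8.89657279e-04, -2.70266599e-03,  8.99022938e-05,
        4.58426288e-04,  3.57692297e-04]), 'joint_torque': array([ 1.58526705e-03, -5.70948529e+01, -5.01943874e+01, -1.62927131e-04,
        8.07556644e-03,  4.46193678e-05]), 'tool_pos': array([ 191.36246431, -568.16728538,  230.3493281 ]), 'tcp_rot': array([[ 9.47714112e-01,  3.19120385e-01, -3.75507980e-04],
       [ 3.19120573e-01, -9.47712815e-01,  1.57478190e-03],
       [ 1.46671283e-04, -1.61227535e-03, -9.99998690e-01]]), 'wrist_force': array([ 0.86350894,  0.30918066, -0.09740255]), 'wrist_torque': array([-0.03060614,  0.04620954,  0.04575142]), 'grasp_force': 0.0, 'finger_gap': 85.23608178933748}
```

View pics/top0.png

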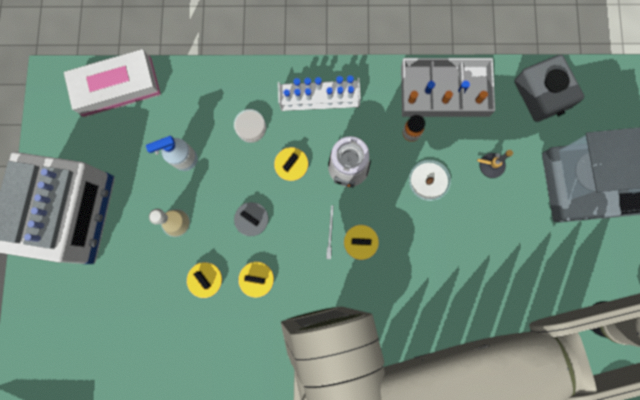

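View pics/scene0.png

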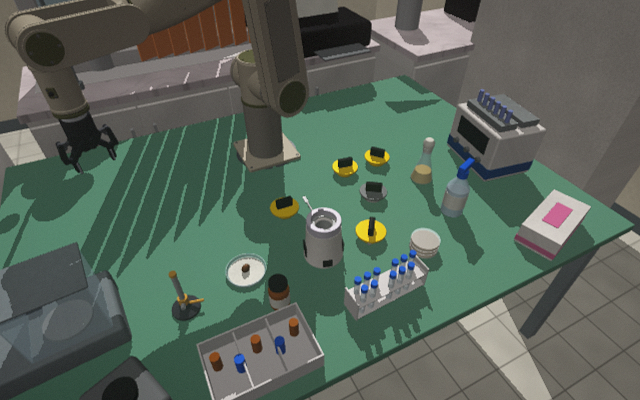

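Candidates for the lid: the grey one at top (251,218) (scene (373,190)). The yellow ones at top (291,163), (361,242), (204,280) and (256,279) are not meant. The nutmeg is at top (430,181) in the dish, and the mill is at (349,158).

```bash
python3 - <<'E'
from h import *
import pickle
T=pickle.load(open("top.pkl","rb"));S=pickle.load(open("scene.pkl","rb"))
f=T["frame"]
a=cv2.resize(f[120:200,310:390],(400,400),interpolation=cv2.INTER_CUBIC)
b=cv2.resize(f[178:258,211:291],(400,400),interpolation=cv2.INTER_CUBIC)
g=S["frame"][195:275,280:360]
c=cv2.resize(g,(400,300)) 
top=np.hstack([a,b]); 
cv2.imwrite("pics/crop1.png",top)
g=cv2.resize(S["frame"][195:275,285:365],(500,500),interpolation=cv2.INTER_CUBIC);cv2.imwrite("pics/crop2.png",g)
for n,c in(("top",T),("scene",S)):
    P=cloud(c);hsv=cv2.cvtColor(c["frame"],cv2.COLOR_BGR2HSV)
    # mill collar: z 140..160
    m=(abs(P[...,2]-150)<6)&(P[...,0]>330)&(P[...,0]<620)&(abs(P[...,1]+50)<100)
    q=P[m][:,:2]
    print(n,"collar",len(q),q.min(0),q.max(0),(q.min(0)+q.max(0))/2, P[m][:,2].mean())
    (u,v)=(251,218) if n=="top" else (373,190)
    L=world(c,u,v);print("lid",L)
    D=np.hypot(P[...,0]-L[0],P[...,1]-L[1])<75
    for lo,hi in((22,37),(56,70)):
        m=D&(P[...,2]>lo)&(P[...,2]<hi);q=P[m]
        r=cv2.minAreaRect(q[:,:2].astype(np.float32));print(lo,len(q),r,q[:,2].mean())
    (u,v)=(430,181) if n=="top" else (245,268)
    N=world(c,u,v);print("nut",N)
    D=(np.hypot(P[...,0]-N[0],P[...,1]-N[1])<45)&(hsv[...,2]<150)&(P[...,2]>5)
    q=P[D];print("nutmask",len(q),cv2.minAreaRect(q[:,:2].astype(np.float32)),q[:,2].max())
E
```

```text
top collar 339 [545.29455157 -90.90591247] [619.77441018   5.00107791] [582.53448087 -42.95241728] 149.55696569908437
lid [435.20173933 229.54000555  65.8442893 ]
22 767 ((436.6331481933594, 235.74493408203125), (96.42040252685547, 96.17647552490234), 45.76656723022461) 29.239952950779152
56 126 ((436.8193664550781, 236.2696990966797), (56.00495147705078, 17.716388702392578), 55.783668518066406) 62.76411275219871
nut [ 549.44431245 -275.99117148   24.11423383]
nutmask 48 ((552.6990966796875, -276.511962890625), (18.662155151367188, 22.44628143310547), 24.0059757232666) 28.811702490792186
scene collar 246 [547.74518537 -90.85902046] [619.9820223   10.17716923] [583.86360383 -40.34092562] 149.40667811813515
lid [444.33580936 233.78417201  36.42720145]
22 285 ((444.8147888183594, 233.40753173828125), (94.13591003417969, 85.50737762451172), 52.89870071411133) 29.999684520187696
56 69 ((438.4448547363281, 238.32911682128906), (55.711524963378906, 22.32663345336914), 48.03987503051758) 62.188534312435166
nut [ 561.40573656 -277.04551111   23.41287965]
nutmask 60 ((561.0560913085938, -278.5330505371094), (18.487348556518555, 36.58326721191406), 50.37360382080078) 27.70271010708359
```

View pics/crop1.png

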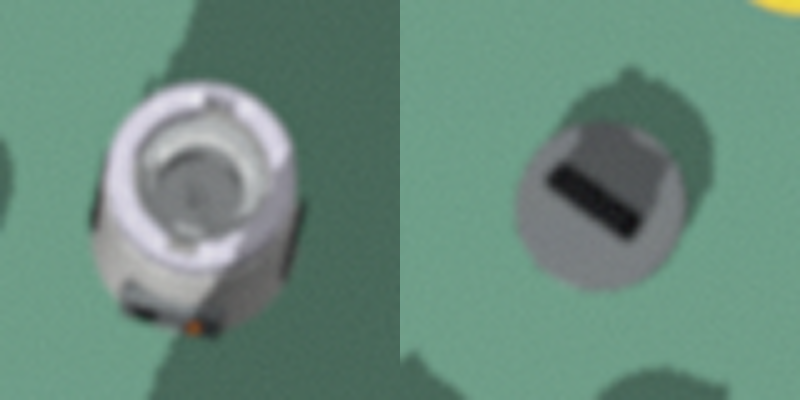

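View pics/crop2.png

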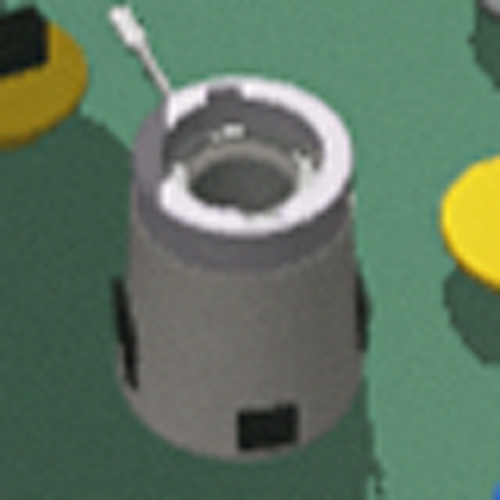

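The mill's notches show at top crop (217,97) and (180,245), with the panel and orange lamp on the -x side, so its yaw is about -14°. The grey lid is confirmed: it's at (436,236) with its top at 63 mm, and the bar runs at about 56°. Moving above the nutmeg for a closer look.

```bash
python3 -m inch '{"dp":[[0.456,0.364,-0.04],[0.456,0.364,-0.04],[0.456,0.364,-0.04],[0.456,0.364,-0.04],[0.456,0.364,-0.04],[0.456,0.364,-0.04],[0.456,0.364,-0.04],[0.456,0.364,-0.04],[0.456,0.364,-0.04],[0.456,0.364,-0.04],[0.456,0.364,-0.04],[0.456,0.364,-0.04],[0.456,0.364,-0.04]],"rot":[[0,0,0],[0,0,0],[0,0,0],[0,0,0],[0,0,0],[0,0,0],[0,0,0],[0,0,0],[0,0,0],[0,0,0],[0,0,0],[0,0,0],[0,0,0]],"gripper":[0.6,0.6,0.6,0.6,0.6,0.6,0.6,0.6,0.6,0.6,0.6,0.6,0.6]}'
cat >> h.py <<'E'
def wcloud(c,o):
    z=c["z_map"].astype(float);v,u=np.mgrid[:z.shape[0],:z.shape[1]].astype(float)
    return wray(c,o,u,v,z)
def wray(c,o,u,v,z):
    x=(u-c["cx"])/c["fx"];y=(v-c["cy"])/c["fy"];r=np.hypot(x,y)+1e-9
    t=np.tan(r)/r
    P=np.stack([x*t*z,-y*t*z,-z+0*x,1+0*x*z],-1)@np.array(c["hand_eye"]).T
    return P[...,:3]@np.array(o["tcp_rot"]).T+np.array(o["tool_pos"])
def shoot(name):
    import pickle
    o=robot.observe();c=robot.read_camera("wrist")
    cv2.imwrite(f"pics/{name}.png",c["frame"]);pickle.dump((c,o),open(name+".pkl","wb"))
    return c,o,wcloud(c,o)
E
python3 - <<'E'
from h import *
c,o,P=shoot("w1")
print({k:c[k] for k in c if k not in("frame","z_map")})
hsv=cv2.cvtColor(c["frame"],cv2.COLOR_BGR2HSV)
print(o["tool_pos"],o["clock"])
D=(np.hypot(P[...,0]-556,P[...,1]+277)<40)&(P[...,2]>11)&(P[...,2]<40)&(hsv[...,1]>60)
q=P[D];print("nut",len(q),cv2.minAreaRect(q[:,:2].astype(np.float32)),q[:,2].max())
d=q[:,:2]-q[:,:2].mean(0);w,V=np.linalg.eigh(d.T@d/len(d));print(q.mean(0),np.sqrt(w)*4,V[:,1])
E
```

```text
clock: 1.4
tool_pos: [555.3, -278.6, 199.3]
tcp_rot: [[0.948, 0.318, -0.001], [0.318, -0.948, -0.0], [-0.001, 0.0, -1.0]]
wrist_force: [-0.2, -0.3, -0.3]
finger_gap: 51.5
grasp_force: 0.0
{'fx': 309.70691628693146, 'fy': 309.70691628693146, 'cx': 321.1573778708381, 'cy': 203.99036376348678, 'hand_eye': array([[-1.12855796e-03,  9.55924240e-01,  2.93611264e-01,
         7.59947625e+01],
       [ 9.99999315e-01,  9.88104147e-04,  6.26694211e-04,
         5.28510577e-01],
       [ 3.08953679e-04,  2.93611770e-01, -9.55924700e-01,
        -1.42175730e+02],
       [ 0.00000000e+00,  0.00000000e+00,  0.00000000e+00,
         1.00000000e+00]])}
[ 555.25260349 -278.62302235  199.25727031] 1.4
nut 356 ((554.9363403320312, -275.0256652832031), (18.974599838256836, 25.50179100036621), 40.2988166809082) 25.663018365706193
[ 555.50244212 -274.92779796   21.58766206] [19.51135569 26.22098165] [-0.64401684  0.76501131]
```

View pics/w1.png

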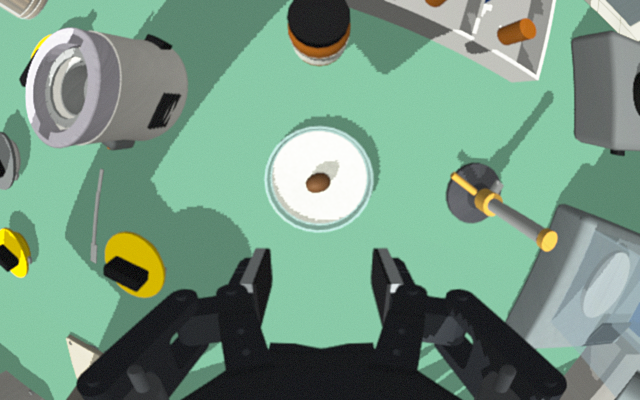

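Nutmeg at (318,182), world (555,-275), long axis at 130°. I'll turn the closing line to 40° and descend.

```bash
python3 -m inch '{"dp":[[0,0.0045,-0.13],[0,0.0045,-0.13],[0,0.0045,-0.13],[0,0.0045,-0.13],[0,0.0045,-0.13],[0,0.0045,-0.13],[0,0.0045,-0.13],[0,0.0045,-0.13],[0,0.0045,-0.13],[0,0.0045,-0.2],[0,0.0045,-0.225],[0,0.0045,-0.24],[0,0.0045,-0.24],[0,0.0045,-0.24],[0,0.0045,-0.24],[0,0.0045,-0.24],[0,0.0045,-0.24],[0,0.0045,-0.24],[0,0.0045,-0.24],[0,0.0045,-0.24]],"rot":[[0,0,-0.76],[0,0,-0.76],[0,0,-0.76],[0,0,-0.76],[0,0,-0.76],[0,0,-0.76],[0,0,-0.76],[0,0,-0.76],[0,0,-0.76],[0,0,-0.76],[0,0,-0.76],[0,0,-0.76],[0,0,-0.76],[0,0,-0.76],[0,0,-0.76],[0,0,-0.76],[0,0,-0.76],[0,0,-0.76],[0,0,-0.76],[0,0,-0.76]],"gripper":[0.6,0.6,0.6,0.6,0.6,0.6,0.6,0.6,0.6,0.6,0.6,0.6,0.6,0,0,0,0,0,0,0]}' 25
```

```text
clock: 3.45
tool_pos: [558.0, -274.9, 9.8]
tcp_rot: [[0.646, -0.763, 0.003], [-0.763, -0.646, -0.002], [0.004, -0.001, -1.0]]
wrist_force: [-0.2, -1.0, 6.8]
finger_gap: 20.7
grasp_force: 27.7
```

```bash
python3 -m inch '{"dp":[[0,0,0.06],[0,0,0.12],[0,0,0.18],[0,0,0.24],[0.05,0.29,0.36],[0.05,0.29,0.36],[0.05,0.29,0.36],[0.05,0.29,0.36],[0.05,0.29,0.36],[0.05,0.29,0.36],[0.05,0.29,0.36],[0.05,0.29,0.36],[0.05,0.29,0.36]],"rot":[[0,0,0],[0,0,0],[0,0,0],[0,0,0],[0,0,0],[0,0,0],[0,0,0],[0,0,0],[0,0,0],[0,0,0],[0,0,0],[0,0,0],[0,0,0]],"gripper":[0,0,0,0,0,0,0,0,0,0,0,0,0]}'
python3 - <<'E'
from h import *
c,o,P=shoot("w2")
print(o["tool_pos"])
m=(abs(P[...,2]-150)<5)&(np.hypot(P[...,0]-595,P[...,1]+43)<75)
q=P[m];print(len(q),q[:,2].mean(),cv2.minEnclosingCircle(q[:,:2].astype(np.float32)))
# rectified plan view of collar plane, 5 px/mm... via depth-free projection
R=np.array(o["tcp_rot"]);He=np.array(c["hand_eye"])
X,Y=np.meshgrid(np.arange(595+60,595-60,-.25),np.arange(-43+60,-43-60,-.25),indexing="ij")
W=np.stack([X,Y,np.full_like(X,150)],-1)
C=((W-o["tool_pos"])@R-He[:3,3])@He[:3,:3]
x,y,z=C[...,0],-C[...,1],-C[...,2];th=np.arctan2(np.hypot(x,y),z);k=th/np.hypot(x,y)
I=cv2.remap(c["frame"],(c["cx"]+c["fx"]*x*k).astype(np.float32),(c["cy"]+c["fy"]*y*k).astype(np.float32),cv2.INTER_CUBIC)
cv2.imwrite("pics/plan.png",I)
E
```

```text
clock: 4.75
tool_pos: [595.7, -43.2, 294.4]
tcp_rot: [[0.644, -0.765, -0.001], [-0.765, -0.644, -0.0], [-0.001, 0.001, -1.0]]
wrist_force: [-0.3, 0.5, -0.3]
finger_gap: 21.3
grasp_force: 26.9
[595.74764556 -43.19082374 294.3583422 ]
3489 149.44266638824334 ((597.2398071289062, -41.80134201049805), 50.382686614990234)
```

View pics/plan.png

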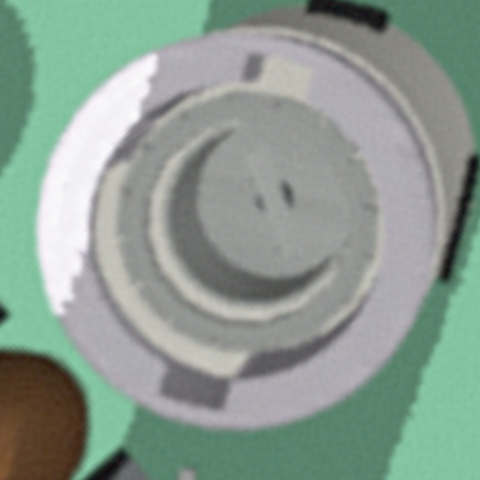

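Plan view: the collar circle is centred at (239,230) with notches at (281,60) and (193,404). That puts the mill at about (597.3,-42.2) with yaw about -14.3°. Lowering the nutmeg into the mouth.

```bash
python3 -m inch '{"dp":[[0.002,0.0012,-0.05],[0.002,0.0012,-0.1],[0.002,0.0012,-0.15],[0.002,0.0012,-0.175],[0.002,0.0012,-0.1915],[0.002,0.0012,-0.1915],[0.002,0.0012,-0.1915],[0.002,0.0012,-0.1915],[0.002,0.0012,-0.1915],[0.002,0.0012,-0.1915],[0.002,0.0012,-0.1915],[0.002,0.0012,-0.1915],[0.002,0.0012,-0.1915],[0.002,0.0012,-0.15],[0.002,0.0012,-0.1],[0.002,0.0012,-0.05],[0.002,0.0012,0.02],[0.002,0.0012,0.02],[0.002,0.0012,0.02]],"rot":[[0,0,0],[0,0,0],[0,0,0],[0,0,0],[0,0,0],[0,0,0],[0,0,0],[0,0,0],[0,0,0],[0,0,0],[0,0,0],[0,0,0],[0,0,0],[0,0,0],[0,0,0],[0,0,0],[0,0,0],[0,0,0],[0,0,0]],"gripper":[0,0,0,0,0,0,0,0.37,0.37,0.37,0.37,0.37,0.37,0.37,0.37,0.37,0.37,0.37,0.37]}'
cat >> h.py <<'E'
def plan(c,o,cx,cy,z,h=60,s=.25):
    R=np.array(o["tcp_rot"]);He=np.array(c["hand_eye"])
    X,Y=np.meshgrid(np.arange(cx+h,cx-h,-s),np.arange(cy+h,cy-h,-s),indexing="ij")
    W=np.stack([X,Y,np.full_like(X,z)],-1)
    C=((W-o["tool_pos"])@R-He[:3,3])@He[:3,:3]
    x,y,z=C[...,0],-C[...,1],-C[...,2];th=np.arctan2(np.hypot(x,y),z);k=th/np.hypot(x,y)
    return cv2.remap(c["frame"],(c["cx"]+c["fx"]*x*k).astype(np.float32),(c["cy"]+c["fy"]*y*k).astype(np.float32),cv2.INTER_CUBIC)
E
python3 - <<'E'
from h import *
c,o,P=shoot("w3")
m=(abs(P[...,2]-150)<5)&(np.hypot(P[...,0]-595,P[...,1]+43)<75)
q=P[m];print(o["tool_pos"],len(q),cv2.minEnclosingCircle(q[:,:2].astype(np.float32)))
hsv=cv2.cvtColor(c["frame"],cv2.COLOR_BGR2HSV)
m=(np.hypot(P[...,0]-597,P[...,1]+42)<35)&(P[...,2]<140)&(hsv[...,1]>80)
print("brown",m.sum(),P[m].mean(0) if m.any() else 0)
cv2.imwrite("pics/plan3.png",plan(c,o,597,-42,150))
E
```

```text
clock: 6.7
tool_pos: [599.1, -41.0, 314.4]
tcp_rot: [[0.646, -0.764, 0.005], [-0.764, -0.646, -0.001], [0.004, -0.004, -1.0]]
wrist_force: [-0.6, 1.0, 0.6]
finger_gap: 31.4
grasp_force: 0.0
[599.14668821 -41.01638712 314.36365088] 3079 ((597.1441040039062, -41.48286437988281), 50.565555572509766)
brown 244 [602.53079382 -52.48583762 113.86994639]
```

View pics/plan3.png

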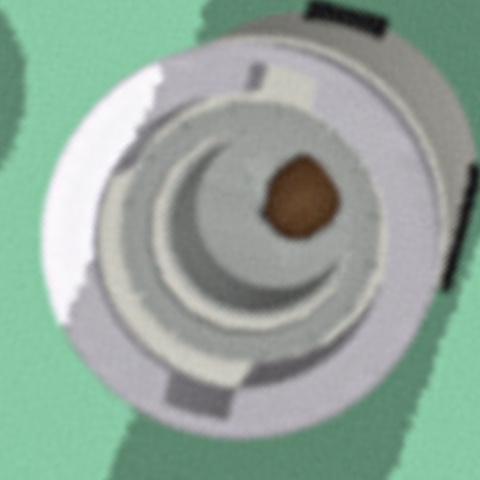

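The nutmeg is in the bowl: brown at plan (301,197), with its top at z≈114. Now over to the grey lid.

```bash
python3 -m inch '{"dp":[[-0.2,0.348,-0.02],[-0.2,0.348,-0.04],[-0.2,0.348,-0.06],[-0.2,0.348,-0.1],[-0.2,0.348,-0.1],[-0.2,0.348,-0.1],[-0.2,0.348,-0.1],[-0.2,0.348,-0.1],[-0.2,0.348,-0.1],[-0.2,0.348,-0.1],[-0.2,0.348,-0.1],[-0.2,0.348,-0.1],[-0.2,0.348,-0.1],[-0.2,0.348,-0.1]],"rot":[[0,0,1],[0,0,1],[0,0,1],[0,0,1],[0,0,1],[0,0,1],[0,0,1],[0,0,1],[0,0,1],[0,0,1],[0,0,1],[0,0,1],[0,0,1],[0,0,1]],"gripper":[0.6,0.6,0.6,0.6,0.6,0.6,0.6,0.6,0.6,0.6,0.6,0.6,0.6,0.6]}'
python3 - <<'E'
from h import *
c,o,P=shoot("w4")
print(o["tool_pos"],o["q"])
D=np.hypot(P[...,0]-437,P[...,1]-236)<65
for lo,hi in((26,34),(59,70)):
    q=P[D&(P[...,2]>lo)&(P[...,2]<hi)];print(len(q),q[:,2].mean(),cv2.minAreaRect(q[:,:2].astype(np.float32)),cv2.minEnclosingCircle(q[:,:2].astype(np.float32)))
d=q[:,:2]-q[:,:2].mean(0);w,V=np.linalg.eigh(d.T@d);print(q.mean(0),np.degrees(np.arctan2(*V[::-1,1])))
cv2.imwrite("pics/plan4.png",np.hstack([plan(c,o,437,236,64,h=50),plan(c,o,437,236,30,h=50)]))
E
```

```text
clock: 8.15
tool_pos: [437.5, 237.3, 230.3]
tcp_rot: [[0.765, 0.644, -0.001], [0.644, -0.765, -0.001], [-0.001, -0.0, -1.0]]
wrist_force: [0.2, 0.1, 0.7]
finger_gap: 50.8
grasp_force: 0.0
[437.45284005 237.29721469 230.32990783] [ 3.93965442e-01 -1.47402516e-01  1.76617326e+00  3.40824361e-06
  1.52438731e+00  1.26495540e+00]
4595 29.556633684205035 ((439.0044860839844, 238.09405517578125), (95.7560806274414, 96.1255874633789), 39.762264251708984) ((438.8457946777344, 238.0271453857422), 49.28543472290039)
890 63.00429192299927 ((438.6504821777344, 237.94345092773438), (56.497100830078125, 19.01317596435547), 55.27568435668945) ((438.4116516113281, 238.0728759765625), 28.492673873901367)
[439.71807785 238.9336997   63.00429192] 55.00141339433689
```

View pics/plan4.png

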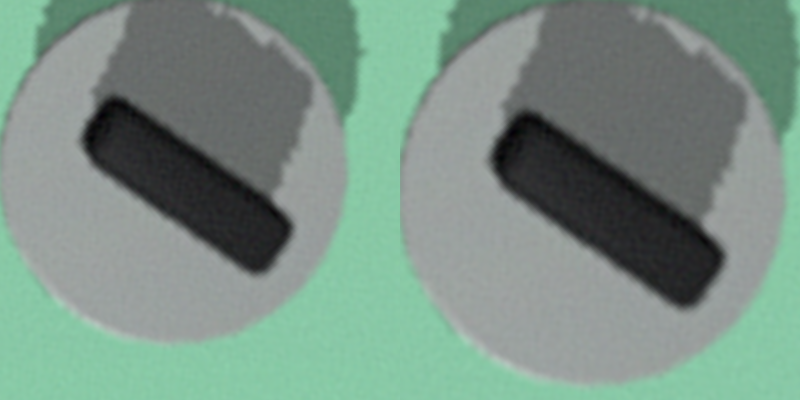

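Lid centre (438.6,238.0), top at 63 mm, bar at about 55°. Descending to grasp.

```bash
python3 -m inch '{"dp":[[0.0014,0.0009,-0.06],[0.0014,0.0009,-0.12],[0.0014,0.0009,-0.18],[0.0014,0.0009,-0.22],[0.0014,0.0009,-0.235],[0.0014,0.0009,-0.246],[0.0014,0.0009,-0.246],[0.0014,0.0009,-0.246],[0.0014,0.0009,-0.246],[0.0014,0.0009,-0.246],[0.0014,0.0009,-0.246],[0.0014,0.0009,-0.246],[0.0014,0.0009,-0.246],[0.0014,0.0009,-0.246],[0.0014,0.0009,-0.246]],"rot":[[0,0,0.166],[0,0,0.166],[0,0,0.166],[0,0,0.166],[0,0,0.166],[0,0,0.166],[0,0,0.166],[0,0,0.166],[0,0,0.166],[0,0,0.166],[0,0,0.166],[0,0,0.166],[0,0,0.166],[0,0,0.166],[0,0,0.166]],"gripper":[0.6,0.6,0.6,0.6,0.6,0.6,0.6,0,0,0,0,0,0,0,0]}' 80
```

```text
clock: 9.7
tool_pos: [440.7, 239.0, 36.5]
tcp_rot: [[0.571, 0.821, 0.004], [0.821, -0.571, 0.002], [0.003, 0.002, -1.0]]
wrist_force: [0.0, -0.6, 6.5]
finger_gap: 16.8
grasp_force: 78.9
```

```bash
python3 -m inch '{"dp":[[0,0,0.05],[0,0,0.11],[0,0,0.17],[0,0,0.23],[0,0,0.29],[0.3,-0.376,0.37],[0.3,-0.376,0.37],[0.3,-0.376,0.37],[0.3,-0.376,0.37],[0.3,-0.376,0.37],[0.3,-0.376,0.37],[0.3,-0.376,0.37],[0.3,-0.376,0.37],[0.3,-0.376,0.37],[0.3,-0.376,0.37],[0.3,-0.376,0.37],[0.3,-0.376,0.37],[0.3,-0.376,0.37]],"rot":[[0,0,0],[0,0,0],[0,0,0],[0,0,1],[0,0,1],[0,0,1],[0,0,1],[0,0,1],[0,0,1],[0,0,1],[0,0,1],[0,0,1],[0,0,1],[0,0,1],[0,0,1],[0,0,1],[0,0,1],[0,0,1]],"gripper":[0,0,0,0,0,0,0,0,0,0,0,0,0,0,0,0,0,0]}'
python3 -m inch '{"dp":[[0,0,0],[0,0,0],[0,0,0],[0,0,0],[0,0,0]],"rot":[[0,0,0.228],[0,0,0.228],[0,0,0.228],[0,0,0.228],[0,0,0.228]],"gripper":[0,0,0,0,0]}'
python3 - <<'E'
from h import *
c,o,P=shoot("w5")
print(o["tool_pos"],o["q"],np.degrees(np.arctan2(o["tcp_rot"][1,0],o["tcp_rot"][0,0])))
m=(abs(P[...,2]-150)<5)&(np.hypot(P[...,0]-597,P[...,1]+42)<75)
q=P[m];print(len(q),q[:,2].mean(),cv2.minEnclosingCircle(q[:,:2].astype(np.float32)))
# lid in tool coords
L=(P-o["tool_pos"])@np.array(o["tcp_rot"])
m=(np.hypot(L[...,0],L[...,1])<60)&(L[...,2]>-20)&(L[...,2]<30)&(c["z_map"]>0);q=L[m]
print(len(q),np.histogram(q[:,2],bins=np.arange(-20,32,2)),q[:,0].max(),q[:,1].min(),q[:,1].max())
a=cv2.resize(plan(c,o,597,-42,150),(440,440));b=cv2.resize(c["frame"],None,fx=.56,fy=.56)
b=cv2.copyMakeBorder(b,0,440-b.shape[0],0,0,cv2.BORDER_CONSTANT);cv2.imwrite("pics/w5c.png",np.hstack([a,b]))
E
```

```text
clock: 11.5
tool_pos: [678.6, -61.3, 331.2]
tcp_rot: [[-0.821, 0.572, 0.001], [0.572, 0.821, -0.0], [-0.001, 0.0, -1.0]]
wrist_force: [-0.3, -0.8, -2.1]
finger_gap: 16.6
grasp_force: 78.4
clock: 12.0
tool_pos: [678.8, -61.9, 330.9]
tcp_rot: [[-0.968, 0.249, 0.0], [0.249, 0.968, -0.0], [-0.0, 0.0, -1.0]]
wrist_force: [-0.4, 1.4, -1.3]
finger_gap: 16.7
grasp_force: 78.5
[678.82552197 -61.94026227 330.8803809 ] [-1.66199353e-01  3.41264899e-01  1.06519382e+00  4.14600212e-05
  1.73467610e+00 -1.48496014e+00] 165.55981462158468
3031 149.4450117938794 ((597.2047729492188, -41.79932403564453), 50.466033935546875)
13984 (array([  163,   160,   189,   140,   122,   161,   133,    81,    44,
          60,    51,    21,   386, 11088,  1062,    86,    36,     1,
           0,     0,     0,     0,     0,     0,     0]), array([-20, -18, -16, -14, -12, -10,  -8,  -6,  -4,  -2,   0,   2,   4,
         6,   8,  10,  12,  14,  16,  18,  20,  22,  24,  26,  28,  30])) 45.487896185978975 -48.08624771300527 48.91703823933303
```

View pics/w5c.png

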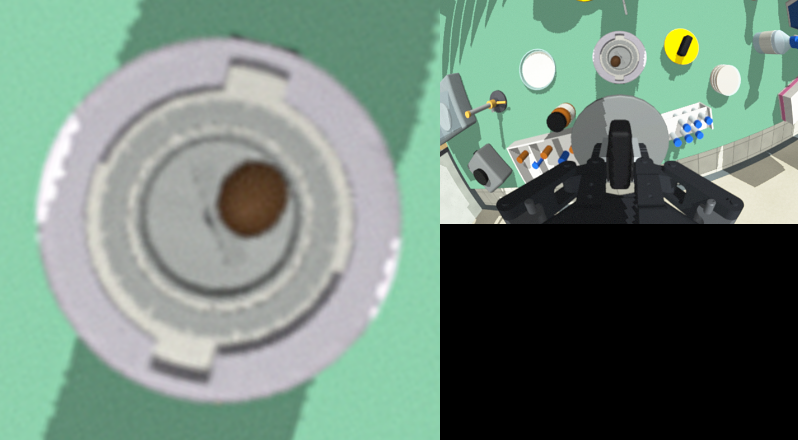

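```bash
python3 - <<'E'
from h import *
import pickle
from scipy.optimize import least_squares
c,o=pickle.load(open("w5.pkl","rb"));P=wcloud(c,o)
L=(P-o["tool_pos"])@np.array(o["tcp_rot"])
m=(np.hypot(L[...,0],L[...,1])<60)&(L[...,2]>5)&(L[...,2]<9.5)&(c["z_map"]>0)
q=L[m];print(np.median(q[:,2]), "tilt",np.linalg.lstsq(np.c_[q[:,:2],np.ones(len(q))],q[:,2],rcond=None)[0])
h=cv2.convexHull(q[:,:2].astype(np.float32))[:,0];h=h[h[:,0]>5]
r=least_squares(lambda p:np.hypot(h[:,0]-p[0],h[:,1]-p[1])-p[2],[0,0,49],loss="soft_l1");print(r.x,len(h))
r=least_squares(lambda p:np.hypot(h[:,0]-p[0],h[:,1]-p[1])-48.8,[0,0],loss="soft_l1");print(r.x)
m=(abs(L[...,1])<12)&(L[...,2]<-2)&(L[...,2]>-35)&(abs(L[...,0])<40)&(c["frame"].max(-1)<70)&(c["z_map"]>0);b=L[m];print(len(b),b.min(0),b.max(0))
E
```

```text
7.1315324363807235 tilt [2.88727018e-03 1.67929408e-03 7.09869329e+00]
[-3.1495575   0.06582028 48.53466287] 36
[-3.47455719  0.07008252]
4739 [-29.64814421 -10.23125028 -34.94916889] [25.04039836  9.70297946 -2.04928958]
```

```bash
python3 -m inch '{"dp":[[-0.105,0.026,0],[-0.105,0.026,0],[-0.105,0.026,-0.05],[-0.105,0.026,-0.1],[-0.105,0.026,-0.14],[-0.105,0.026,-0.17],[-0.105,0.026,-0.17],[-0.105,0.026,-0.17],[-0.105,0.026,-0.17],[-0.105,0.026,-0.17],[-0.105,0.026,-0.17]],"rot":[[0,0,0],[0,0,0],[0,0,0],[0,0,0],[0,0,0],[0,0,0],[0,0,0],[0,0,0],[0,0,0],[0,0,0],[0,0,0]],"gripper":[0,0,0,0,0,0,0,0,0,0,0]}'
```

```text
clock: 13.15
tool_pos: [595.9, -41.9, 196.2]
tcp_rot: [[-0.969, 0.248, 0.003], [0.248, 0.969, -0.0], [-0.003, 0.0, -1.0]]
wrist_force: [0.5, 0.7, -1.1]
finger_gap: 16.7
grasp_force: 78.5
```

```bash
python3 -m inch '{"dp":[[-0.0012,0.0008,0],[-0.0012,0.0008,0],[-0.0012,0.0008,-0.005],[-0.0012,0.0008,-0.01],[-0.0012,0.0008,-0.015],[-0.0012,0.0008,-0.019],[-0.0012,0.0008,-0.019],[-0.0012,0.0008,-0.019]],"rot":[[0,0,0],[0,0,0],[0,0,0],[0,0,0],[0,0,0],[0,0,0],[0,0,0],[0,0,0]],"gripper":[0,0,0,0,0,0,0,0]}'
```

```text
clock: 13.95
tool_pos: [593.9, -41.1, 179.1]
tcp_rot: [[-0.969, 0.248, -0.0], [0.248, 0.969, 0.0], [0.0, -0.0, -1.0]]
wrist_force: [0.9, 0.7, -1.7]
finger_gap: 16.8
grasp_force: 78.5
```

```bash
python3 -m inch '{"dp":[[0.0005,0,-0.004],[0.0005,0,-0.008],[0.0005,0,-0.01],[0.0005,0,-0.01],[0.0005,0,-0.01]],"rot":[[0,0,0],[0,0,0],[0,0,0],[0,0,0],[0,0,0]],"gripper":[0,0,0,0,0]}'
```

```text
clock: 14.45
tool_pos: [594.7, -41.2, 171.9]
tcp_rot: [[-0.969, 0.248, 0.001], [0.248, 0.969, -0.0], [-0.001, 0.0, -1.0]]
wrist_force: [0.1, -0.7, 2.6]
finger_gap: 16.9
grasp_force: 79.2
```

```bash
python3 -m inch '{"dp":[[0,0,-0.005],[0,0,-0.009],[0,0,-0.0125],[0,0,-0.0125],[0,0,-0.0125]],"rot":[[0,0,0],[0,0,0],[0,0,0],[0,0,0],[0,0,0]],"gripper":[0,0,0,0,0]}'
```

```text
clock: 14.95
tool_pos: [595.0, -41.3, 164.5]
tcp_rot: [[-0.969, 0.247, 0.002], [0.247, 0.969, -0.0], [-0.002, 0.0, -1.0]]
wrist_force: [-10.0, 0.8, 21.5]
finger_gap: 16.6
grasp_force: 81.7
```

The lid is pressed home (21 N up). Now a quarter turn clockwise about the lid's axis, which sits 2.7 mm from the TCP.

```bash
python3 -m inch '{"dp":[[-0.0004,0.0004,0.001],[-0.0003,0.0008,0.001],[0,0.0012,0.001],[0.0003,0.0015,0.001],[0.0006,0.0018,0.001],[0.0009,0.002,0.001],[0.0013,0.0022,0.001],[0.0017,0.0024,0.001],[0.0021,0.0025,0.001],[0.0026,0.0025,0.001],[0.003,0.0025,0.001],[0.0034,0.0024,0.001],[0.0034,0.0024,0.001],[0.0034,0.0024,0.001]],"rot":[[0,0,-0.08],[0,0,-0.16],[0,0,-0.25],[0,0,-0.33],[0,0,-0.41],[0,0,-0.5],[0,0,-0.58],[0,0,-0.67],[0,0,-0.75],[0,0,-0.83],[0,0,-0.92],[0,0,-1],[0,0,-1],[0,0,-1]],"gripper":[0,0,0,0,0,0,0,0,0,0,0,0,0,0]}'
python3 - <<'E'
from h import *
o=robot.observe();print(o["wrist_torque"],o["wrist_force"],np.degrees(np.arctan2(o["tcp_rot"][1,0],o["tcp_rot"][0,0])))
c,o,P=shoot("w6")
L=(P-o["tool_pos"])@np.array(o["tcp_rot"])
m=(np.hypot(L[...,0],L[...,1])<48)&(L[...,2]>2)&(L[...,2]<14)&(c["z_map"]>0)
q=L[m];print(np.median(q[:,2]))
t=plan(c,o,597,-42,158);b=cv2.resize(c["frame"],None,fx=.5,fy=.5);b=cv2.copyMakeBorder(b,0,280,0,0,cv2.BORDER_CONSTANT);cv2.imwrite("pics/w6c.png",np.hstack([t,b]))
E
```

```text
clock: 16.35
tool_pos: [597.6, -39.1, 164.5]
tcp_rot: [[0.248, 0.969, 0.002], [0.969, -0.248, -0.0], [0.0, 0.002, -1.0]]
wrist_force: [-8.3, 1.2, 17.3]
finger_gap: 16.7
grasp_force: 81.2
[0.30635573 1.33108622 0.02182149] [-8.26609066  1.20142898 17.25204985] 75.66859091943253
7.004238661249268
```

View pics/w6c.png

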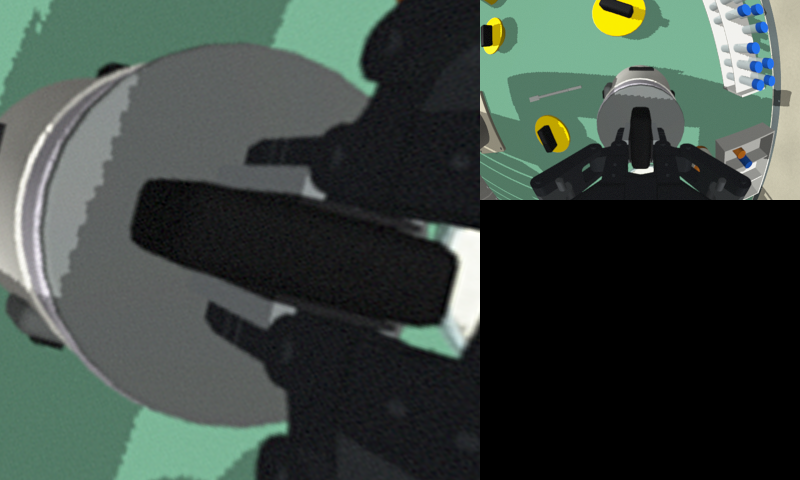

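The lid has turned with the gripper: bar at about 76°, flush on the collar. A little more turn against the stop and a firmer press, then hand in.

```bash
python3 -m inch '{"dp":[[0,0,-0.001],[0,0,-0.001],[0,0,-0.001],[0,0,-0.001],[0,0,-0.001],[0,0,-0.001]],"rot":[[0,0,-0.02],[0,0,-0.03],[0,0,-0.03],[0,0,-0.03],[0,0,-0.03],[0,0,-0.03]],"gripper":[0,0,0,0,0,0]}'; python3 -c "
from cell import robot
o=robot.observe();print(o['wrist_torque'])"
```

```text
clock: 17.0
tool_pos: [597.0, -38.7, 164.5]
tcp_rot: [[0.291, 0.957, 0.001], [0.957, -0.291, -0.0], [0.0, 0.001, -1.0]]
wrist_force: [-15.1, 2.7, 24.2]
finger_gap: 16.7
grasp_force: 83.0
[0.48943432 2.32807404 1.24892725]
```

```bash
python3 -c "
from cell import robot
print(robot.sign_off())"
```

```text
the job is handed in; nothing more can be done
None
```

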